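Pack the fan sample caddy

TASK

Pack the grey sample caddy: set the fans with the blue, the yellow and the green label down flat, label up, each in the nest of its own colour (set them down, do not drop them), and snap the orange test probe fully home into the pair of spring clips. Leave the red-labelled reject fan and the ballpoint pen undisturbed where they lie.

Things in the scene. Friction and masses are not known exactly. Their poses are not given: they have to be found in the camera images.
- fan_blue_mid (a point): small black square cooling fan, 40 x 40 mm and 28 mm high, lying flat with a round blue label (24 mm) on its hub facing up; 55 g nominal. The point is its centre, 14 mm above its underside; x and y are parallel to its sides, z up.
- fan_yellow_mid (a point): small black square cooling fan, 40 x 40 mm and 28 mm high, lying flat with a round yellow label (24 mm) on its hub facing up; 55 g nominal. The point is its centre, 14 mm above its underside; x and y are parallel to its sides, z up.
- fan_green_mid (a point): small black square cooling fan, 40 x 40 mm and 28 mm high, lying flat with a round green label (24 mm) on its hub facing up; 55 g nominal. The point is its centre, 14 mm above its underside; x and y are parallel to its sides, z up.
- fan_red_mid (a point): small black square cooling fan, 40 x 40 mm and 28 mm high, lying flat with a round red label (24 mm) on its hub facing up: a reject, to be left alone; 55 g nominal. The point is its centre, 14 mm above its underside; x and y are parallel to its sides, z up.
- nest_blue_floor (a point): blue nest for one fan, fixed in the grey caddy: 66 mm plate, at each corner an L-shaped lug 10 mm high; 60 mm square inside the lugs, 42 mm finger gap in the middle of each side. Point: centre of its floor, 8 mm above the table; x, y parallel to its sides, z up. The nests are in a row along x, 72 mm apart, in any order. Caddy lip 10 mm high, over 70 mm off along y.
- nest_yellow_floor (a point): yellow nest for one fan, fixed in the grey caddy: 66 mm plate, at each corner an L-shaped lug 10 mm high; 60 mm square inside the lugs, 42 mm finger gap in the middle of each side. Point: centre of its floor, 8 mm above the table; x, y parallel to its sides, z up. The nests are in a row along x, 72 mm apart, in any order. Caddy lip 10 mm high, over 70 mm off along y.
- nest_green_floor (a point): green nest for one fan, fixed in the grey caddy: 66 mm plate, at each corner an L-shaped lug 10 mm high; 60 mm square inside the lugs, 42 mm finger gap in the middle of each side. Point: centre of its floor, 8 mm above the table; x, y parallel to its sides, z up. The nests are in a row along x, 72 mm apart, in any order. Caddy lip 10 mm high, over 70 mm off along y.
- probe_mid (a point): orange test probe with no lead, lying on the table: a rod 14 mm thick, its orange body 124 mm long (round, with a flat-sided middle 44 mm long between black bands), and an 18 mm steel tip at its +x end; 45 g nominal. Point: centre of the orange body, 7 mm above its underside; x along the rod, z up.
- clips_seat (a point): spring clips on a black base, 95 mm to -y of the nest row: 2 posts 12 mm wide at x = +-45 mm, tops 7 mm below the point, each between 2 sprung steel rollers (radius 6, centres 11 mm to each side, 5 above). Lay the rod over both along x, either way round, press straight down (about 10 N). Point: rod's centre when home, 36 mm over the table; x along rod, z up; fingers fit between posts.
- pen_mid (a point): black and silver ballpoint pen, 130 mm long and 10 mm thick, lying on the table, to be left alone. The point is its centre, 5 mm above its underside; x along the pen.

How it is judged:
At the end, for the whole second after the job is handed in: Blue, yellow and green fans at rest, flat (0.1 rad), label up, on the floor of their own nests (14 mm sideways, 4 mm height); probe at rest home in the clips (12 mm along, 4 mm across, 3 mm height, 0.1 rad); red fan and pen within 15 mm of their starts (horizontal distance between fan_blue_mid and nest_blue_floor below 0.014 m and z of fan_blue_mid in the frame of nest_blue_floor between 0.01 and 0.018 m and angle between each of fan_blue_mid, fan_yellow_mid, fan_green_mid's own z axis and vertical below 0.1 rad and linear speed of each of fan_blue, fan_yellow, fan_green, probe below 0.02 m/s and horizontal distance between fan_yellow_mid and nest_yellow_floor below 0.014 m and z of fan_yellow_mid in the frame of nest_yellow_floor between 0.01 and 0.018 m and horizontal distance between fan_green_mid and nest_green_floor below 0.014 m and z of fan_green_mid in the frame of nest_green_floor between 0.01 and 0.018 m and x of probe_mid in the frame of clips_seat between -0.012 and 0.012 m and y of probe_mid in the frame of clips_seat between -0.004 and 0.004 m and z of probe_mid in the frame of clips_seat between -0.003 and 0.003 m and angle between the x axis of probe_mid and the x axis of clips_seat, either way round below 0.1 rad and distance of each of fan_red_mid, pen_mid from where it was at the start of the episode below 0.015 m); the robot touches nothing.
It fails at once if the red-labelled fan is disturbed (moved more than 15 mm) (distance of fan_red_mid from where it was at the start of the episode above 0.015 m).
It fails at once if the ballpoint pen is disturbed (moved more than 15 mm) (distance of pen_mid from where it was at the start of the episode above 0.015 m).
It fails at once if the blue-labelled fan is dropped or thrown (untouched by the fingers and faster than 0.7 m/s, a fall of about 25 mm) (linear speed of fan_blue above 0.7 m/s and contact force between the fingers and fan_blue below 0.02 N).
It fails at once if the yellow-labelled fan is dropped or thrown (untouched by the fingers and faster than 0.7 m/s, a fall of about 25 mm) (linear speed of fan_yellow above 0.7 m/s and contact force between the fingers and fan_yellow below 0.02 N).
It fails at once if the green-labelled fan is dropped or thrown (untouched by the fingers and faster than 0.7 m/s, a fall of about 25 mm) (linear speed of fan_green above 0.7 m/s and contact force between the fingers and fan_green below 0.02 N).
It also fails if it takes over 102 s, if anything falls off the work surface, if the arm or the gripper's body presses on something with over 40 N, if the wrist force passes 120 N, or if a joint passes its speed limit or range.

ROBOT

A 7-joint arm with a two-finger parallel gripper is mounted at the origin on the work surface. World frame = base frame: x ahead of the robot, y to its left, z up, the work surface at z = 0. Lengths are in m, angles in rad, forces in N, time in s.
With the tool pointing down it reaches from about 0.4 to 0.85 m from the base axis. Payload 10.4 kg.
Tool frame: the origin (TCP) lies midway between the tips of the shut fingers; the grasp point (between the pads) lies 19 mm behind it; z points along the fingers, y is the line along which they close (so a half turn about z gives the same grasp; the last joint's range is limited). The gripper opens to 87 mm and grips with 3 to 60 N. Pads are 19 mm wide; open, the fingers measure 117 mm over their backs; the gripper's body (75 mm by 190 mm) begins 51 mm behind the grasp point.
Start: joints at [1.319, 0.332, -0.065, 1.46, 0.022, 1.35, -0.088], TCP at [0.142, -0.609, 0.223] pointing down, gripper open.
Joint ranges: [-2.6, 2.6], [-0.5, 2.12], [-1.47, 1.34], [0.16, 2.42], [-1.27, 4.41], [0.06, 2.06], [-2.6, 2.6]. Speed limits (rad/s): [2.22, 2.22, 2.79, 2.79, 3.14, 3.14, 3.14].

INTERFACE

Orientations are given as a unit quaternion [x, y, z, w].
In Python, from bench import r gives the robot as it stands.
- The arm moves only by the tool arm_command, never from a script. Its arguments are lists of equal length, an entry for each row: "xyz": the shift along the world's x, y, z in m, a list of three; "rot": the turn, a rotation vector about the world's x, y, z in rad, a list of three. In form: {"xyz": [[tx, ty, tz], ...], "rot": [[ax, ay, az], ...]}. A call has 1 to 20 rows; each row is the pose to reach, as a shift and turn from the pose commanded when the call began; what a row does not reach only later rows make up. A row lasts 1/12 s, in which the tool goes at most 41.7 mm and 7.16 degrees, less where a joint would pass 70% of its speed; a pose out of reach is approached as far as the arm can. A call with a gripper value outside its range is refused whole. "grip" is the opening, from 0 (shut) to 1 (fully open), set as the call begins (left out, the last holds). The fingers move at their own pace and stop on an object; "squeeze" is the grip in N (left out, the last holds). Time passes only in rows, so rows that repeat a pose let the fingers close. It gives the time, the measured TCP pose, the force, the opening and the grip force at its end, in the units of the state.
- r.read_state(): the state, without advancing time (a new reading comes with each control period).
- r.camera(name): name is "scene" or "side" or "wrist"; returns the picture (480x640x3 uint8, red, green, blue); there is no depth.
- r.camera_model(name): a dict with "fx", "fy", "cx", "cy" (pixels), "T" (4x4, takes a point from camera to world coordinates). Camera axes: x right, y up, looking along -z (the intrinsics and any distortion apply to the point x, -y, -z); pixel columns grow to the right and rows downward; lengths in m; the calibration is good to about 2 mm. A picture is of the moment at which its call begins: read the wrist's pose just before it. camera_model takes no time and is no camera call; for the wrist camera it gives the pose at the moment of the call.
- r.close_job(): hands the job in; it is judged then, once.
Trained networks look in the newest picture that a camera, given by its name, has taken for a name from the list of things; names that differ only in an ending like _2 or _b are one class to them, and where a whole thing is asked for, a point or a joint stands for the part that bears it (a point fixed in the world has none). Each returns a list of dicts, best first, with "conf" (0 to 1); they miss things now and then, are a little off and sometimes report something else, mostly with a low value. They report only what shows in the picture. A call takes as long as a camera call.
- r.look_for(label, camera): "at" ([x, y, z] in m, in the coordinates of the camera as it stood for that picture, good to about 4 mm: the middle of the surface that is visible of it).
- r.spot_point(label, camera): "at" ([x, y, z] in m, in the coordinates of the camera as it stood for that picture, good to about 4 mm: a listed point, or the origin of a listed thing).
The state is a dict: "time": time; "joint_positions": joint angles; "joint_vel": joint speeds; "joint_torque": joint torques, N m; "ee_pos": TCP position; "eef_rot": TCP orientation; "ft_force": force on the tool from outside, world axes, zero at the start; "torque": the same for the moment, N m; "width": finger opening in m; "grip_force": force on a finger pad.
Only numpy, scipy, OpenCV 4.12 (cv2) and the standard library are available. Lean on these libraries where they do the work, as an engineer would, in place of code of your own. Each camera call takes 0.05 s, during which the arm holds its last target. There are 200 camera calls.

## Working session

There is one attempt and no reset: what is moved stays moved. The work goes in short steps, Python scripts to look and compute and a tool call to move; the robot and the scene stay as the last step left them, time stands still between calls to the robot, and variables do not carry over. Pictures are saved under pics/ and viewed, at most 14 in all, crops included, and the job is handed in when it is done.

Besides the shell and the picture viewer there is one more tool, called after "Call:" as name(argument=value, ...), one argument or row to a line, values as JSON. arm_command: Moves the arm, as the interface text tells. Its arguments: {"type":"object","properties":{"xyz":{"type":"array"},"rot":{"type":"array"},"grip":{"type":"number"},"squeeze":{"type":"number"}},"required":["xyz","rot"]}

```bash
mkdir -p pics; ls
cat > h.py <<'E'
import numpy as np, cv2
from bench import r
L=["fan_blue_mid","fan_yellow_mid","fan_green_mid","fan_red_mid","nest_blue_floor","nest_yellow_floor","nest_green_floor","probe_mid","clips_seat","pen_mid"]
def snap(cam,fn=None):
    M=r.camera_model(cam); im=r.camera(cam)
    if fn: cv2.imwrite('pics/'+fn+'.png',im[:,:,::-1])
    return im,M
def W(M,p): return (np.array(M["T"])@np.r_[p,1])[:3]
def px(M,P):
    p=np.linalg.inv(np.array(M["T"]))@np.r_[P,1]
    return np.round([M["fx"]*p[0]/-p[2]+M["cx"], -M["fy"]*p[1]/-p[2]+M["cy"]],1)
def onplane(M,u,v,z):
    T=np.array(M["T"]); d=T[:3,:3]@np.array([(u-M["cx"])/M["fx"],-(v-M["cy"])/M["fy"],-1])
    return T[:3,3]+d*(z-T[2,3])/d[2]
def spot(M,cam,labels=L):
    for l in labels:
        for d in r.spot_point(l,cam)[:2]:
            w=W(M,d["at"]); print(cam,l,round(d["conf"],2),w.round(4),px(M,w))
E
python3 - <<'E'
from h import *
for c in ("scene","side"):
    im,M=snap(c,c+'0'); print({k:np.round(v,3).tolist() for k,v in M.items()}); spot(M,c)
print(r.read_state())
E
```

```text
pics
{'fx': 498.687, 'fy': 498.687, 'cx': 321.121, 'cy': 236.517, 'T': [[0.186, -0.799, 0.571, 1.103], [0.983, 0.156, -0.101, -0.154], [-0.008, 0.58, 0.814, 0.865], [0.0, 0.0, 0.0, 1.0]]}
scene fan_blue_mid 0.56 [ 0.4798 -0.1667  0.0154] [263.6 234.9]
scene fan_yellow_mid 0.76 [ 0.6239 -0.1758  0.0138] [267.9 295.5]
scene fan_green_mid 0.59 [ 0.5928 -0.0699  0.0131] [318.8 273.2]
scene fan_red_mid 0.67 [ 0.4579 -0.0504  0.0156] [316.2 218.3]
scene nest_blue_floor 0.58 [0.5653 0.2299 0.0108] [457.5 239.3]
scene nest_yellow_floor 0.73 [0.4164 0.2205 0.0092] [430.8 187.4]
scene nest_green_floor 0.69 [0.491  0.226  0.0067] [443.7 213.3]
scene probe_mid 0.89 [ 0.5484 -0.2955  0.009 ] [204.1 274. ]
scene clips_seat 0.64 [0.4955 0.1271 0.0325] [401.9 214.5]
scene pen_mid 0.55 [ 0.5323 -0.3855  0.0067] [158.8 275.2]
scene pen_mid 0.47 [ 0.478  -0.1673  0.0153] [263.2 234.3]
{'fx': 434.423, 'fy': 434.423, 'cx': 317.41, 'cy': 242.254, 'T': [[-0.853, 0.341, -0.395, 0.252], [-0.521, -0.579, 0.627, 0.386], [-0.015, 0.741, 0.671, 0.539], [0.0, 0.0, 0.0, 1.0]]}
side fan_blue_mid 0.94 [ 0.475  -0.16
[... 740 characters left out ...]
sitions': array([ 1.31937794,  0.33218026, -0.06466189,  1.46008421,  0.02162829,
        1.3499057 , -0.08851756]), 'joint_vel': array([ 0.00144945,  0.0007617 ,  0.00130344,  0.00064205,  0.00122515,
       -0.00061354,  0.00046548]), 'joint_torque': array([ 1.16946190e-03, -6.23054838e+01,  2.56249763e-02, -3.90125048e+01,
       -6.08521979e-02,  3.16323317e-02,  2.33783732e-05]), 'ee_pos': array([ 0.14175983, -0.6087411 ,  0.22259532]), 'eef_rot': array([ 9.93464941e-01,  1.14137668e-01, -2.84797626e-06,  6.01662656e-05]), 'ft_force': array([ 0.30450633, -0.13535154,  0.2995234 ]), 'torque': array([ 0.01333957, -0.0322716 ,  0.01606386]), 'grip_force': 0.0, 'width': 0.08716871027538366}
```

View pics/scene0.png

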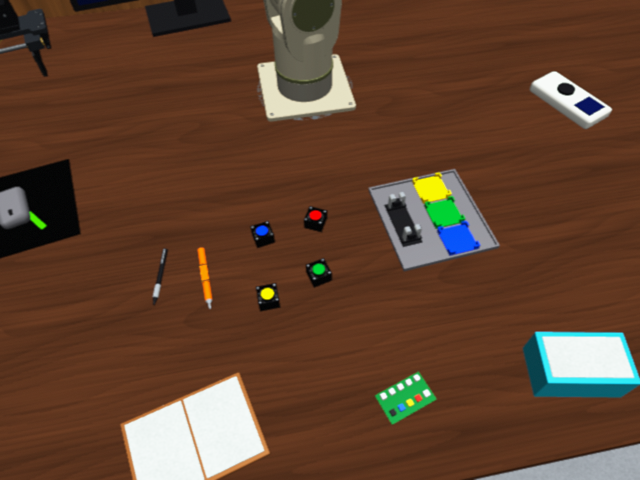

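View pics/side0.png

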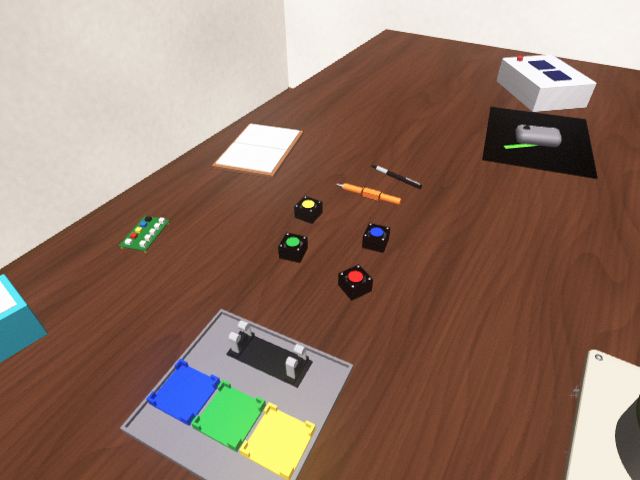

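The scene picture has the fans at about blue (263,234), red (316,216), yellow (267,295) and green (319,271). The probe is at (204,276), the pen at (160,275), the clips at (404,217), and the nests run yellow, green, blue down the right side. The side view agrees, and so do the network positions. Next is the wrist camera over the fans.

Call:
arm_command(
  xyz=[
    [0.38,0.46,0.13],
    [0.38,0.46,0.13],
    [0.38,0.46,0.13],
    [0.38,0.46,0.13],
    [0.38,0.46,0.13],
    [0.38,0.46,0.13],
    [0.38,0.46,0.13],
    [0.38,0.46,0.13],
    [0.38,0.46,0.13],
    [0.38,0.46,0.13],
    [0.38,0.46,0.13],
    [0.38,0.46,0.13],
    [0.38,0.46,0.13],
    [0.38,0.46,0.13],
    [0.38,0.46,0.13],
    [0.38,0.46,0.13],
    [0.38,0.46,0.13],
    [0.38,0.46,0.13],
    [0.38,0.46,0.13],
  ],
  rot=[
    [0,0,1.34],
    [0,0,1.34],
    [0,0,1.34],
    [0,0,1.34],
    [0,0,1.34],
    [0,0,1.34],
    [0,0,1.34],
    [0,0,1.34],
    [0,0,1.34],
    [0,0,1.34],
    [0,0,1.34],
    [0,0,1.34],
    [0,0,1.34],
    [0,0,1.34],
    [0,0,1.34],
    [0,0,1.34],
    [0,0,1.34],
    [0,0,1.34],
    [0,0,1.34],
  ],
)

```text
time: 2.68
ee_pos: [0.5211, -0.1502, 0.3523]
eef_rot: [0.709, 0.706, -0.0, -0.0]
ft_force: [0.1, -0.6, -0.1]
width: 0.0873
grip_force: 0.0
```

Run:
```python
from h import *
im,M=snap('wrist','w1'); print({k:np.round(v,3).tolist() for k,v in M.items()}); spot(M,'wrist')
s=r.read_state(); print(s['time'],s['ee_pos'],s['eef_rot'],s['joint_positions'])
```

```text
{'fx': 402.11, 'fy': 402.11, 'cx': 319.347, 'cy': 238.895, 'T': [[1.0, 0.004, 0.002, 0.52], [-0.004, 0.962, 0.273, -0.075], [-0.001, -0.273, 0.962, 0.513], [0.0, 0.0, 0.0, 1.0]]}
wrist fan_blue_mid 0.9 [ 0.4727 -0.1713  0.0152] [282.  204.6]
wrist fan_yellow_mid 0.57 [ 0.6261 -0.1777  0.0136] [403.5 208.9]
wrist fan_green_mid 0.59 [ 0.5915 -0.0668  0.0114] [379.  117.4]
wrist fan_red_mid 0.75 [ 0.4526 -0.0529  0.015 ] [262.  105.6]
wrist probe_mid 0.85 [ 0.5447 -0.2952  0.0048] [338.  292.3]
3.2333 [ 0.52176448 -0.14875756  0.35258669] [7.07834298e-01 7.06378512e-01 4.89442273e-05 5.24946745e-05] [ 0.74174843  0.16126792 -0.62533478  1.42797879  0.0941253   1.58227998
  0.12163801]
```

View pics/w1.png

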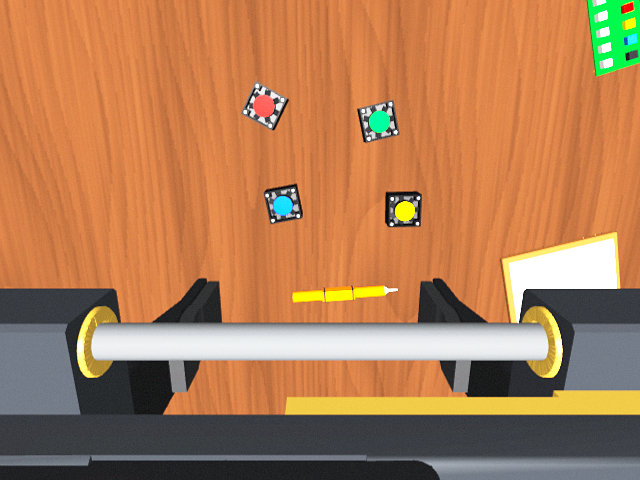

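The wrist picture shows red (265,105), green (379,121), blue (283,205), yellow (404,210), and the probe from (293,297) to (397,290). I'll triangulate the label centres and measure the yaws.

```bash
cat >> h.py <<'E'
HUE={"blue":(95,125),"yellow":(24,35),"green":(40,90),"red":(170,185),"orange":(8,22)}
def blob(im,c,near,rad,smin=120,vmin=90):
    h=cv2.cvtColor(im,cv2.COLOR_RGB2HSV).astype(int); lo,hi=HUE[c]
    H=h[...,0]; m=((H>=lo)&(H<=hi))|((H+180>=lo)&(H+180<=hi))
    m&=(h[...,1]>smin)&(h[...,2]>vmin)
    yy,xx=np.mgrid[:480,:640]; m&=(np.hypot(xx-near[0],yy-near[1])<rad)
    n,lab,st,ce=cv2.connectedComponentsWithStats(m.astype(np.uint8))
    if n<2: return None
    k=1+np.argmax(st[1:,4]); return ce[k],st[k,4],lab==k
def tri(obs):
    A=np.zeros((3,3));b=np.zeros(3);R=[]
    for M,(u,v) in obs:
        T=np.array(M["T"]);d=T[:3,:3]@np.array([(u-M["cx"])/M["fx"],-(v-M["cy"])/M["fy"],-1]);d/=np.linalg.norm(d)
        P=np.eye(3)-np.outer(d,d);A+=P;b+=P@T[:3,3];R.append((P,T[:3,3]))
    X=np.linalg.solve(A,b); return X,[round(1e3*np.linalg.norm(P@(X-c)),1) for P,c in R]
def fanyaw(im,M,c,ztop=0.028):
    h=cv2.cvtColor(im,cv2.COLOR_RGB2HSV); m=(((h[...,1]<90)|(h[...,2]<60))).astype(np.uint8)
    cv2.circle(m,(int(c[0]),int(c[1])),9,1,-1)
    m=cv2.morphologyEx(m,cv2.MORPH_CLOSE,np.ones((3,3)))
    n,lab,st,ce=cv2.connectedComponentsWithStats(m); k=lab[int(c[1]),int(c[0])]
    p=np.argwhere(lab==k)[:,::-1]; w=np.array([onplane(M,u,v,ztop)[:2] for u,v in p]).astype(np.float32)*1000
    return cv2.minAreaRect(w)
E
python3 - <<'E'
from h import *
ims={c:(cv2.imread(f'pics/{f}.png')[:,:,::-1].copy(),r.camera_model(c)) for c,f in (("scene","scene0"),("side","side0"),("wrist","w1"))}
P={"blue":(.474,-.169,.028),"yellow":(.625,-.177,.028),"green":(.591,-.069,.028),"red":(.456,-.051,.028)}
for c,p in P.items():
    o=[];a=[]
    for k,(im,M) in ims.items():
        b=blob(im,c,px(M,p),14,90,80)
        if b: o.append((M,b[0]));a.append((k,b[1],b[0].round(1).tolist()))
    X,e=tri(o);print(c,X.round(4),e,a)
    print('   ',fanyaw(ims['wrist'][0],ims['wrist'][1],px(ims['wrist'][1],X),X[2]))
N={"blue":(.564,.229,.008),"yellow":(.418,.22,.008),"green":(.491,.227,.008)}
for c,p in N.items():
    o=[]
    for k in("scene","side"):
        im,M=ims[k];b=blob(im,c,px(M,p),45,120,80);o.append((M,b[0]));print(k,b[1])
    print('nest',c,tri(o))
for k in ims:
    im,M=ims[k];b=blob(im,"orange" if k!="wrist" else "yellow",px(M,(.547,-.2955,.007)),60,180 if k!="wrist" else 150,120)
    w=np.array([onplane(M,x,y,.007)[:2] for y,x in np.argwhere(b[2])],np.float32)*1000
    print(k,b[1],b[0],cv2.minAreaRect(w))
E
```

```text
blue [ 0.4755 -0.1691  0.0277] [np.float64(0.3), np.float64(0.2), np.float64(0.4)] [('scene', np.int32(117), [261.5, 230.1]), ('side', np.int32(110), [376.3, 231.5]), ('wrist', np.int32(84), [282.3, 205.7])]
    ((475.955322265625, -166.29669189453125), (41.12617111206055, 42.16494369506836), 10.58808422088623)
yellow [ 0.626  -0.1762  0.028 ] [np.float64(0.7), np.float64(0.8), np.float64(1.1)] [('scene', np.int32(146), [266.9, 293.2]), ('side', np.int32(90), [307.8, 203.4]), ('wrist', np.int32(328), [404.4, 210.7])]
    ((623.3973999023438, -173.46360778808594), (42.5523796081543, 43.86381912231445), 89.87777709960938)
green [ 0.5906 -0.0701  0.0278] [np.float64(0.6), np.float64(0.5), np.float64(0.8)] [('scene', np.int32(123), [318.3, 268.7]), ('side', np.int32(109), [292.4, 241.3]), ('wrist', np.int32(381), [378.9, 121.2])]
    ((589.039794921875, -69.64224243164062), (41.86298751831055, 39.00295639038086), 13.467453956604004)
red [ 0.4572 -0.0525  0.0283] [np.float64(0.4), np.float64(0.3), np.float64(0.5)] [('scene', np.int32(106), [314.9, 214.6]), ('side', np.int32(147), [354.9, 
[... 218 characters left out ...]
 0.00806709]), [np.float64(0.3), np.float64(0.3)])
scene 746
side 3037
nest yellow (array([0.41714153, 0.22082007, 0.00853411]), [np.float64(0.3), np.float64(0.3)])
scene 783
side 2764
nest green (array([0.48935696, 0.22677646, 0.00831401]), [np.float64(0.3), np.float64(0.3)])
scene 456 [204.03070175 272.86622807] ((542.0901489257812, -296.43841552734375), (127.24519348144531, 18.780105590820312), 4.625974655151367)
side 211 [372.69194313 195.86255924] ((544.1199951171875, -294.765380859375), (124.43982696533203, 31.024412155151367), 0.7766209840774536)
wrist 291 [308.0137457  295.97250859] ((505.5096740722656, -298.0840759277344), (14.771655082702637, 42.445465087890625), 89.87869262695312)
```

Triangulation is consistent to about 1 mm: labels at 28 mm, nest floors at 8 mm, caddy yaw about 0.082. Picking blue first.

Call:
arm_command(
  xyz=[
    [-0.046,-0.02,-0.25],
    [-0.046,-0.02,-0.25],
    [-0.046,-0.02,-0.25],
    [-0.046,-0.02,-0.25],
    [-0.046,-0.02,-0.25],
    [-0.046,-0.02,-0.25],
    [-0.046,-0.02,-0.25],
    [-0.046,-0.02,-0.25],
    [-0.046,-0.02,-0.25],
    [-0.046,-0.02,-0.25],
    [-0.046,-0.02,-0.25],
    [-0.046,-0.02,-0.25],
    [-0.046,-0.02,-0.25],
    [-0.046,-0.02,-0.25],
    [-0.046,-0.02,-0.25],
    [-0.046,-0.02,-0.25],
    [-0.046,-0.02,-0.28],
  ],
  rot=[
    [0,0,1.75],
    [0,0,1.75],
    [0,0,1.75],
    [0,0,1.75],
    [0,0,1.75],
    [0,0,1.75],
    [0,0,1.75],
    [0,0,1.75],
    [0,0,1.75],
    [0,0,1.75],
    [0,0,1.75],
    [0,0,1.75],
    [0,0,1.75],
    [0,0,1.75],
    [0,0,1.75],
    [0,0,1.75],
    [0,0,1.75],
  ],
  grip=0.75,
)

```text
time: 4.65
ee_pos: [0.4792, -0.1699, 0.0766]
eef_rot: [-0.086, 0.996, -0.002, 0.003]
ft_force: [0.9, -1.1, -0.3]
width: 0.0647
grip_force: 0.0
```

Run:
```python
from h import *
im,M=snap('wrist','w2'); spot(M,'wrist',["fan_blue_mid"])
s=r.read_state(); print(s['time'],s['ee_pos'],s['eef_rot'],s['joint_positions'],s['width'])
print(px(M,(.4755,-.1691,.028)),blob(im,"blue",px(M,(.4755,-.169,.028)),60)[:2])
```

```text
wrist fan_blue_mid 0.87 [ 0.4746 -0.1703  0.0139] [319.3 250.7]
4.75 [ 0.47361558 -0.16826135  0.06982598] [-0.08642601  0.99625526  0.00119535 -0.0021385 ] [ 0.94230212  0.31314137 -0.77787335  1.91415181  0.25509201  1.02038522
  1.79658686] 0.06516550554472247
[321.1 260.4] (array([317.87164179, 262.89552239]), np.int32(335))
```

View pics/w2.png

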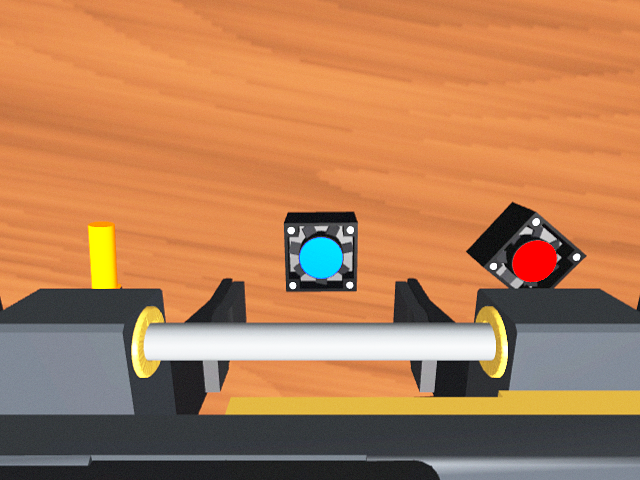

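The blue fan sits square and centred between the fingers at (321,257), and red is clear at the right. Descend, grip and lift.

Call:
arm_command(
  xyz=[
    [0,0,-0.03],
    [0,0,-0.055],
    [0,0,-0.066],
    [0,0,-0.066],
  ],
  rot=[
    [0,0,0],
    [0,0,0],
    [0,0,0],
    [0,0,0],
  ],
)

```text
time: 5.08
ee_pos: [0.4743, -0.1681, 0.0051]
eef_rot: [-0.088, 0.996, 0.001, -0.002]
ft_force: [-0.3, -0.3, -0.6]
width: 0.0655
grip_force: 0.0
```

Call:
arm_command(
  xyz=[
    [0,0,0],
    [0,0,0],
    [0,0,0],
    [0,0,0],
    [0,0,0],
    [0,0,0],
  ],
  rot=[
    [0,0,0],
    [0,0,0],
    [0,0,0],
    [0,0,0],
    [0,0,0],
    [0,0,0],
  ],
  grip=0.2,
  squeeze=15,
)

```text
time: 5.58
ee_pos: [0.4762, -0.169, 0.0074]
eef_rot: [-0.088, 0.996, -0.0, 0.0]
ft_force: [-1.9, -0.7, 6.6]
width: 0.04
grip_force: 15.0
```

Call:
arm_command(
  xyz=[
    [0,0,0.03],
    [0,0,0.07],
    [0,0,0.11],
    [0.085,0.401,0.11],
    [0.085,0.401,0.11],
    [0.085,0.401,0.11],
    [0.085,0.401,0.11],
    [0.085,0.401,0.11],
    [0.085,0.401,0.11],
    [0.085,0.401,0.11],
    [0.085,0.401,0.11],
    [0.085,0.401,0.11],
    [0.085,0.401,0.11],
    [0.085,0.401,0.11],
    [0.085,0.401,0.11],
    [0.085,0.401,0.08],
    [0.085,0.401,0.06],
    [0.085,0.401,0.06],
    [0.085,0.401,0.06],
  ],
  rot=[
    [0,0,0],
    [0,0,0],
    [0,0,0],
    [0,0,-0.094],
    [0,0,-0.094],
    [0,0,-0.094],
    [0,0,-0.094],
    [0,0,-0.094],
    [0,0,-0.094],
    [0,0,-0.094],
    [0,0,-0.094],
    [0,0,-0.094],
    [0,0,-0.094],
    [0,0,-0.094],
    [0,0,-0.094],
    [0,0,-0.094],
    [0,0,-0.094],
    [0,0,-0.094],
    [0,0,-0.094],
  ],
)

```text
time: 7.17
ee_pos: [0.5605, 0.2306, 0.0662]
eef_rot: [-0.041, 0.999, -0.0, -0.001]
ft_force: [1.0, 0.5, -0.2]
width: 0.0398
grip_force: 15.0
```

Run:
```python
from h import *
im,M=snap('wrist','w3'); spot(M,'wrist',L[:1]+L[4:7]+L[8:9])
s=r.read_state(); print(s['time'],s['ee_pos'],s['eef_rot'],s['joint_positions'],s['width'])
```

```text
wrist fan_blue_mid 0.62 [0.5606 0.2287 0.0732] [313.1 311.6]
wrist nest_blue_floor 0.81 [0.5622 0.2323 0.0046] [321.1 262.6]
wrist nest_green_floor 0.72 [0.4875 0.2231 0.0127] [315.3 129.6]
wrist clips_seat 0.66 [0.4959 0.1332 0.0356] [119.2 132.3]
7.4667 [0.56140198 0.23233062 0.06775094] [-4.13921664e-02  9.99142616e-01  2.13661702e-04  8.21529601e-04] [ 0.18047201  0.57324153 -0.84835717  1.64534265  0.46583642  1.13564377
  0.86451918] 0.039837257644001534
```

View pics/w3.png

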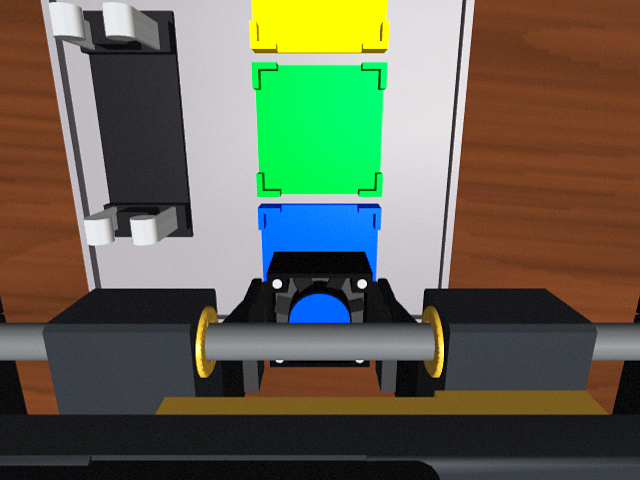

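The fan is level above the blue nest and aligned with the row: green nest (320,130), clips at left (140,125). Set it down.

Call:
arm_command(
  xyz=[
    [0,0,-0.025],
    [0,0,-0.042],
    [0,0,-0.048],
    [0,0,-0.052],
    [0,0,-0.052],
  ],
  rot=[
    [0,0,0],
    [0,0,0],
    [0,0,0],
    [0,0,0],
    [0,0,0],
  ],
)

```text
time: 7.88
ee_pos: [0.561, 0.2323, 0.0152]
eef_rot: [-0.042, 0.999, -0.0, 0.0]
ft_force: [0.1, -0.4, 0.2]
width: 0.04
grip_force: 15.0
```

Call:
arm_command(
  xyz=[
    [0,0,0],
    [0,0,0],
    [0,0,0],
    [0,0,0],
  ],
  rot=[
    [0,0,0],
    [0,0,0],
    [0,0,0],
    [0,0,0],
  ],
  grip=0.65,
)

```text
time: 8.22
ee_pos: [0.5611, 0.2324, 0.015]
eef_rot: [-0.042, 0.999, 0.0, 0.0]
ft_force: [0.6, 0.8, -0.5]
width: 0.0543
grip_force: 0.0
```

Call:
arm_command(
  xyz=[
    [0,0,0.02],
    [0,0,0.06],
    [0,0,0.1],
    [0.065,-0.408,0.1],
    [0.065,-0.408,0.1],
    [0.065,-0.408,0.1],
    [0.065,-0.408,0.1],
    [0.065,-0.408,0.1],
    [0.065,-0.408,0.1],
    [0.065,-0.408,0.1],
    [0.065,-0.408,0.1],
    [0.065,-0.408,0.1],
    [0.065,-0.408,0.1],
    [0.065,-0.408,0.1],
    [0.065,-0.408,0.1],
    [0.065,-0.408,0.07],
    [0.065,-0.408,0.06],
    [0.065,-0.408,0.06],
  ],
  rot=[
    [0,0,0],
    [0,0,0],
    [0,0,0],
    [0,0,-0.084],
    [0,0,-0.084],
    [0,0,-0.084],
    [0,0,-0.084],
    [0,0,-0.084],
    [0,0,-0.084],
    [0,0,-0.084],
    [0,0,-0.084],
    [0,0,-0.084],
    [0,0,-0.084],
    [0,0,-0.084],
    [0,0,-0.084],
    [0,0,-0.084],
    [0,0,-0.084],
    [0,0,-0.084],
  ],
  grip=0.75,
)

```text
time: 9.72
ee_pos: [0.6239, -0.174, 0.0718]
eef_rot: [-0.001, 1.0, 0.001, -0.002]
ft_force: [-0.1, -0.3, 0.0]
width: 0.065
grip_force: 0.0
```

Run:
```python
from h import *
im,M=snap('wrist','w4'); spot(M,'wrist',L[1:3])
s=r.read_state(); print(s['time'],s['ee_pos'],s['eef_rot'],s['width'],s['joint_positions'])
im,M2=snap('scene','s4'); spot(M2,'scene',L[:1]); b=blob(im,'blue',px(M2,(.561,.232,.036)),14,90,80); print(b[:2],onplane(M2,*b[0],.036))
```

```text
wrist fan_green_mid 0.9 [ 0.5928 -0.0679  0.0086] [505.2 207.4]
9.8667 [ 0.62624922 -0.17486406  0.075583  ] [-1.67189876e-04  9.99999908e-01  1.01152296e-04  3.81819861e-04] 0.06505186809185554 [ 0.72980925  0.6113071  -0.73043563  1.52061653  0.42787694  1.17383149
  1.49387031]
(array([460.95041322, 229.85950413]), np.int32(121)) [0.56002775 0.2336734  0.036     ]
```

View pics/w4.png

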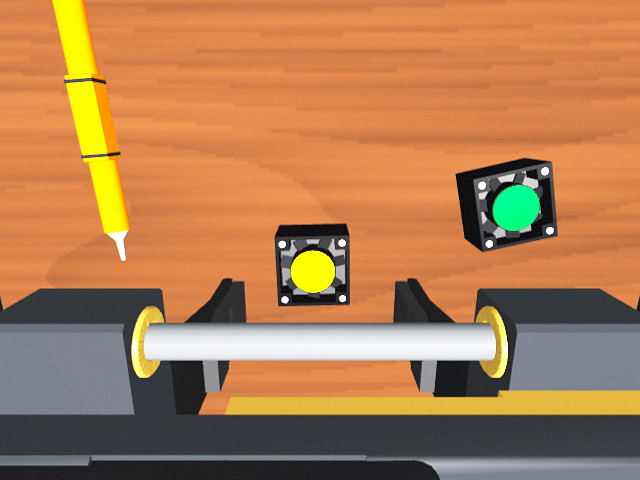

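Run:
```python
from h import *
im=cv2.imread('pics/w4.png')[:,:,::-1].copy(); M=r.camera_model('wrist')
for c,p in (('yellow',(.626,-.176,.028)),('green',(.5906,-.0701,.028))):
    b=blob(im,c,px(M,p),40,90,80); print(c,px(M,p),b[0],onplane(M,*b[0],.028),r.read_state()['ee_pos'])
print(M['T'])
```

```text
yellow [317.3 266.5] [312.39385848 271.1835781 ] [ 0.62874882 -0.17871961  0.028     ] [ 0.62649109 -0.17535933  0.07591001]
green [518.4 203.1] [515.76704209 207.61292235] [ 0.59303097 -0.07114216  0.028     ] [ 0.62649109 -0.17535933  0.07591001]
[[ 3.34427281e-04 -9.62163180e-01 -2.72473675e-01  5.51033021e-01]
 [ 9.99999089e-01 -3.46267412e-05  1.34964801e-03 -1.74577710e-01]
 [-1.30801649e-03 -2.72473878e-01  9.62162291e-01  2.36943311e-01]
 [ 0.00000000e+00  0.00000000e+00  0.00000000e+00  1.00000000e+00]]
```

The yellow fan is about 2.5 mm from the estimate, centred at (312,271), with green clear at the right. Small correction, then grip.

Call:
arm_command(
  xyz=[
    [0.001,-0.002,-0.03],
    [0.001,-0.002,-0.057],
    [0.001,-0.002,-0.068],
    [0.001,-0.002,-0.068],
  ],
  rot=[
    [0,0,0],
    [0,0,0],
    [0,0,0],
    [0,0,0],
  ],
)

```text
time: 10.3
ee_pos: [0.6252, -0.1774, 0.0044]
eef_rot: [0.0, 1.0, 0.001, -0.002]
ft_force: [0.3, 0.9, -0.5]
width: 0.0654
grip_force: 0.0
```

Call:
arm_command(
  xyz=[
    [0,0,0],
    [0,0,0],
    [0,0,0],
    [0,0,0],
    [0,0,0],
    [0,0,0],
  ],
  rot=[
    [0,0,0],
    [0,0,0],
    [0,0,0],
    [0,0,0],
    [0,0,0],
    [0,0,0],
  ],
  grip=0.2,
  squeeze=15,
)

```text
time: 10.8
ee_pos: [0.6273, -0.1779, 0.0076]
eef_rot: [0.0, 1.0, -0.0, 0.001]
ft_force: [-1.3, -0.6, 5.8]
width: 0.0399
grip_force: 14.9
```

Call:
arm_command(
  xyz=[
    [0,0,0.03],
    [0,0,0.07],
    [0,0,0.11],
    [-0.211,0.398,0.11],
    [-0.211,0.398,0.11],
    [-0.211,0.398,0.11],
    [-0.211,0.398,0.11],
    [-0.211,0.398,0.11],
    [-0.211,0.398,0.11],
    [-0.211,0.398,0.11],
    [-0.211,0.398,0.11],
    [-0.211,0.398,0.11],
    [-0.211,0.398,0.11],
    [-0.211,0.398,0.11],
    [-0.211,0.398,0.11],
    [-0.211,0.398,0.11],
    [-0.211,0.398,0.08],
    [-0.211,0.398,0.05],
    [-0.211,0.398,0.05],
    [-0.211,0.398,0.05],
  ],
  rot=[
    [0,0,0],
    [0,0,0],
    [0,0,0],
    [0,0,0.082],
    [0,0,0.082],
    [0,0,0.082],
    [0,0,0.082],
    [0,0,0.082],
    [0,0,0.082],
    [0,0,0.082],
    [0,0,0.082],
    [0,0,0.082],
    [0,0,0.082],
    [0,0,0.082],
    [0,0,0.082],
    [0,0,0.082],
    [0,0,0.082],
    [0,0,0.082],
    [0,0,0.082],
    [0,0,0.082],
  ],
)

```text
time: 12.47
ee_pos: [0.4152, 0.2192, 0.0561]
eef_rot: [-0.04, 0.999, -0.0, -0.002]
ft_force: [-0.5, 0.9, 0.0]
width: 0.0402
grip_force: 14.9
```

Call:
arm_command(
  xyz=[
    [0,0,-0.02],
    [0,0,-0.034],
    [0,0,-0.039],
    [0,0,-0.042],
    [0,0,-0.042],
  ],
  rot=[
    [0,0,0],
    [0,0,0],
    [0,0,0],
    [0,0,0],
    [0,0,0],
  ],
)

```text
time: 12.88
ee_pos: [0.4166, 0.2203, 0.0157]
eef_rot: [-0.04, 0.999, 0.0, 0.001]
ft_force: [-0.7, 0.9, 0.1]
width: 0.0401
grip_force: 14.9
```

Call:
arm_command(
  xyz=[
    [0,0,0],
    [0,0,0],
    [0,0,0],
    [0,0,0],
  ],
  rot=[
    [0,0,0],
    [0,0,0],
    [0,0,0],
    [0,0,0],
  ],
  grip=0.65,
)

```text
time: 13.22
ee_pos: [0.4161, 0.2203, 0.0151]
eef_rot: [-0.041, 0.999, 0.0, 0.0]
ft_force: [-0.6, 0.4, 0.0]
width: 0.0547
grip_force: 0.0
```

Call:
arm_command(
  xyz=[
    [0,0,0.02],
    [0,0,0.06],
    [0,0,0.1],
    [0.175,-0.291,0.1],
    [0.175,-0.291,0.1],
    [0.175,-0.291,0.1],
    [0.175,-0.291,0.1],
    [0.175,-0.291,0.1],
    [0.175,-0.291,0.1],
    [0.175,-0.291,0.1],
    [0.175,-0.291,0.1],
    [0.175,-0.291,0.1],
    [0.175,-0.291,0.1],
    [0.175,-0.291,0.07],
    [0.175,-0.291,0.06],
    [0.175,-0.291,0.06],
    [0.175,-0.291,0.06],
  ],
  rot=[
    [0,0,0],
    [0,0,0],
    [0,0,0],
    [0,0,0.155],
    [0,0,0.155],
    [0,0,0.155],
    [0,0,0.155],
    [0,0,0.155],
    [0,0,0.155],
    [0,0,0.155],
    [0,0,0.155],
    [0,0,0.155],
    [0,0,0.155],
    [0,0,0.155],
    [0,0,0.155],
    [0,0,0.155],
    [0,0,0.155],
  ],
  grip=0.75,
)

```text
time: 14.63
ee_pos: [0.5902, -0.0698, 0.0746]
eef_rot: [-0.118, 0.993, 0.0, -0.001]
ft_force: [0.5, 0.8, 1.0]
width: 0.0653
grip_force: 0.0
```

Run:
```python
from h import *
im,M=snap('wrist','w5'); s=r.read_state(); print(s['time'],s['ee_pos'],s['eef_rot'],s['width'])
b=blob(im,'green',px(M,(.5915,-.0705,.028)),40,90,80); print(px(M,(.5915,-.0705,.028)),b[:2],onplane(M,*b[0],.028))
im,M2=snap('scene','s5')
for c,p in (('blue',(.561,.232,.036)),('yellow',(.417,.221,.036))):
    spot(M2,'scene',['fan_%s_mid'%c])
```

```text
14.6833 [ 0.59085095 -0.06992512  0.07542576] [-1.18385283e-01  9.92967720e-01  1.04624794e-04  1.45249617e-04] 0.06496645563314352
[316.2 270.1] (array([316.11467577, 265.82798635]), np.int32(1465)) [ 0.58910449 -0.07110568  0.028     ]
scene fan_blue_mid 0.96 [0.5626 0.2328 0.0256] [459.9 233.9]
scene fan_yellow_mid 0.95 [0.4132 0.2214 0.0229] [431.8 182.3]
scene fan_yellow_mid 0.5 [0.4174 0.2205 0.0087] [430.9 187.9]
```

View pics/w5.png

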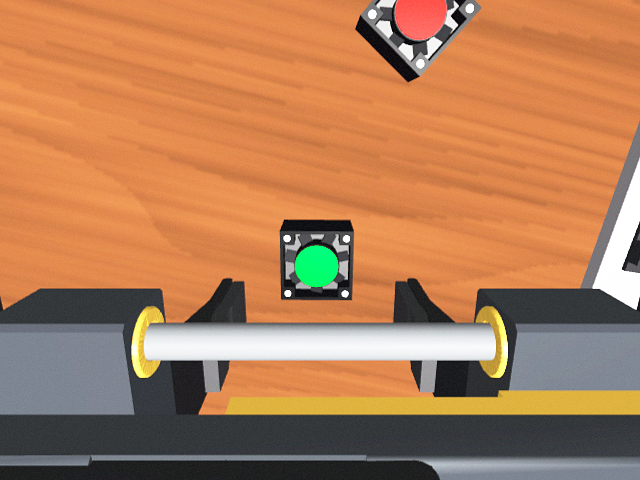

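The green fan is square and centred at (316,266), and red is well clear. Correct by (-0.001, -0.001), descend and grip.

Call:
arm_command(
  xyz=[
    [-0.001,-0.001,-0.03],
    [-0.001,-0.001,-0.057],
    [-0.001,-0.001,-0.068],
    [-0.001,-0.001,-0.068],
  ],
  rot=[
    [0,0,0],
    [0,0,0],
    [0,0,0],
    [0,0,0],
  ],
)

```text
time: 15.17
ee_pos: [0.5882, -0.0717, 0.0046]
eef_rot: [-0.118, 0.993, 0.001, -0.002]
ft_force: [-0.3, 0.2, -0.1]
width: 0.0653
grip_force: 0.0
```

Call:
arm_command(
  xyz=[
    [0,0,0],
    [0,0,0],
    [0,0,0],
    [0,0,0],
    [0,0,0],
    [0,0,0],
  ],
  rot=[
    [0,0,0],
    [0,0,0],
    [0,0,0],
    [0,0,0],
    [0,0,0],
    [0,0,0],
  ],
  grip=0.2,
  squeeze=15,
)

```text
time: 15.67
ee_pos: [0.5903, -0.0718, 0.0075]
eef_rot: [-0.118, 0.993, -0.0, 0.001]
ft_force: [-1.6, -0.1, 6.7]
width: 0.0399
grip_force: 15.0
```

Call:
arm_command(
  xyz=[
    [0,0,0.03],
    [0,0,0.07],
    [0,0,0.11],
    [-0.1,0.298,0.11],
    [-0.1,0.298,0.11],
    [-0.1,0.298,0.11],
    [-0.1,0.298,0.11],
    [-0.1,0.298,0.11],
    [-0.1,0.298,0.11],
    [-0.1,0.298,0.11],
    [-0.1,0.298,0.11],
    [-0.1,0.298,0.11],
    [-0.1,0.298,0.11],
    [-0.1,0.298,0.08],
    [-0.1,0.298,0.05],
    [-0.1,0.298,0.05],
    [-0.1,0.298,0.05],
  ],
  rot=[
    [0,0,0],
    [0,0,0],
    [0,0,0],
    [0,0,-0.154],
    [0,0,-0.154],
    [0,0,-0.154],
    [0,0,-0.154],
    [0,0,-0.154],
    [0,0,-0.154],
    [0,0,-0.154],
    [0,0,-0.154],
    [0,0,-0.154],
    [0,0,-0.154],
    [0,0,-0.154],
    [0,0,-0.154],
    [0,0,-0.154],
    [0,0,-0.154],
  ],
)

```text
time: 17.08
ee_pos: [0.4894, 0.2247, 0.0559]
eef_rot: [-0.04, 0.999, -0.0, -0.002]
ft_force: [-0.6, -0.0, 0.9]
width: 0.0395
grip_force: 15.0
```

Call:
arm_command(
  xyz=[
    [0,0,-0.02],
    [0,0,-0.034],
    [0,0,-0.039],
    [0,0,-0.042],
    [0,0,-0.042],
  ],
  rot=[
    [0,0,0],
    [0,0,0],
    [0,0,0],
    [0,0,0],
    [0,0,0],
  ],
)

```text
time: 17.5
ee_pos: [0.4902, 0.2261, 0.0153]
eef_rot: [-0.041, 0.999, -0.0, 0.0]
ft_force: [0.0, 0.1, -0.8]
width: 0.0398
grip_force: 15.0
```

Call:
arm_command(
  xyz=[
    [0,0,0],
    [0,0,0],
    [0,0,0],
    [0,0,0],
  ],
  rot=[
    [0,0,0],
    [0,0,0],
    [0,0,0],
    [0,0,0],
  ],
  grip=0.65,
)

```text
time: 17.83
ee_pos: [0.49, 0.2264, 0.015]
eef_rot: [-0.041, 0.999, 0.0, 0.0]
ft_force: [0.4, -0.4, 0.0]
width: 0.0549
grip_force: 0.0
```

Call:
arm_command(
  xyz=[
    [0,0,0.02],
    [0,0,0.06],
    [0,0,0.1],
    [0.02,-0.06,0.17],
    [0.02,-0.06,0.17],
    [0.02,-0.06,0.17],
    [0.02,-0.06,0.17],
    [0.02,-0.06,0.17],
  ],
  rot=[
    [0,0,0],
    [0,0,0],
    [0,0,0],
    [0,0,0],
    [0,0,0],
    [0,0,0],
    [0,0,0],
    [0,0,0],
  ],
)

```text
time: 18.5
ee_pos: [0.5095, 0.1664, 0.1841]
eef_rot: [-0.041, 0.999, 0.0, -0.0]
ft_force: [0.2, -0.4, -0.6]
width: 0.0563
grip_force: 0.0
```

Run:
```python
from h import *
import json
im,M=snap('wrist','w6'); spot(M,'wrist',L[:3]+L[4:7]+L[8:9]); s=r.read_state(); print(s['time'],s['ee_pos'],s['eef_rot'])
M['T']=np.array(M['T']).tolist(); json.dump({k:M[k] for k in('fx','fy','cx','cy','T')},open('w6.json','w'))
print(px(M,(.4972,.1321,.036)))
```

```text
wrist fan_blue_mid 0.63 [0.5607 0.2302 0.0206] [387.5 283.3]
wrist fan_yellow_mid 0.76 [0.4149 0.2214 0.0203] [400.2 105.8]
wrist fan_green_mid 0.8 [0.4905 0.2339 0.0163] [401.9 202.9]
wrist nest_yellow_floor 0.43 [0.4166 0.2206 0.0232] [399.7 107.8]
wrist nest_green_floor 0.53 [0.4156 0.2194 0.021 ] [397.6 106.5]
wrist clips_seat 0.86 [0.4972 0.1293 0.0352] [272.8 205.2]
18.9 [0.50931766 0.16684241 0.18403494] [-4.16639919e-02  9.99131554e-01  1.29286988e-04 -4.82716137e-04]
[276.3 205.6]
```

View pics/w6.png

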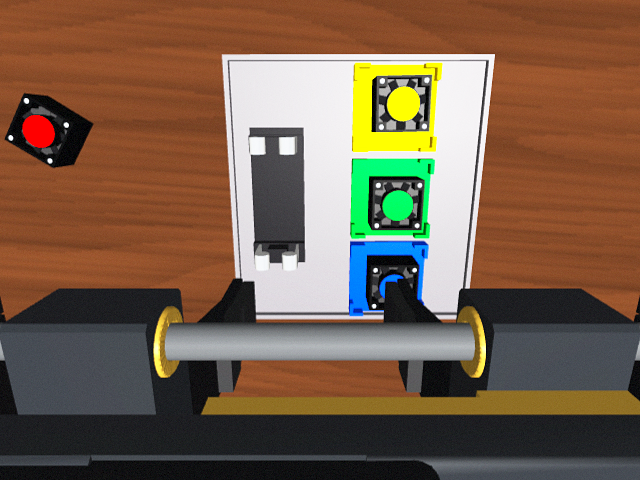

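All three fans sit in their nests: yellow (403,103), green (397,206), blue (390,287). The clip rollers show at about (258,145), (288,145), (262,261), (290,261). I'll take a second wrist view to triangulate the clips.

Call:
arm_command(
  xyz=[
    [0.01,-0.08,0],
    [0.01,-0.08,0],
    [0.01,-0.08,0],
    [0.01,-0.08,0],
    [0.01,-0.08,0],
  ],
  rot=[
    [0,0,0],
    [0,0,0],
    [0,0,0],
    [0,0,0],
    [0,0,0],
  ],
)

```text
time: 19.32
ee_pos: [0.5197, 0.0867, 0.1845]
eef_rot: [-0.041, 0.999, 0.0, -0.0]
ft_force: [0.1, 0.1, 0.1]
width: 0.0566
grip_force: 0.0
```

Run:
```python
from h import *
import json
im,M=snap('wrist','w7'); spot(M,'wrist',L[8:9])
A=json.load(open('w6.json')); ia=cv2.imread('pics/w6.png')[:,:,::-1].copy()
s,c=np.sin(.082),np.cos(.082); C=np.array([.4972,.1321,.041])
def rollers(im,M,tag):
    # crop upscaled for viewing
    u,v=px(M,C).astype(int); k=im[v-80:v+90,u-50:u+50]; cv2.imwrite('pics/%s.png'%tag,cv2.resize(k,None,fx=3,fy=3)[:,:,::-1]); print(tag,u-50,v-80)
    return k
a=rollers(ia,A,'c6');b=rollers(im,M,'c7')
h=min(len(a),len(b)); cv2.imwrite('pics/c67.png',np.hstack([cv2.resize(x[:h],None,fx=3.4,fy=3.4)[:,:,::-1] for x in(a,b)]))
json.dump({k:np.array(M[k]).tolist() for k in('fx','fy','cx','cy','T')},open('w7.json','w'))
```

```text
wrist clips_seat 0.81 [0.4927 0.1325 0.0352] [380.1 195.2]
c6 225 126
c7 330 122
```

View pics/c67.png

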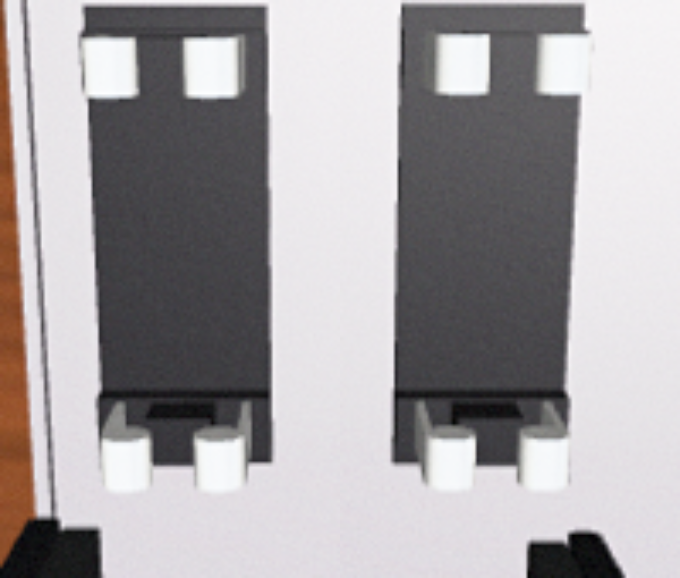

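Run:
```python
from h import *
import json
A=json.load(open('w6.json'));B=json.load(open('w7.json'))
a=np.array([(110,67),(212,67),(127,460),(219,460)])/3.4+(225,126)
b=np.array([(123,65),(223,65),(111,459),(203,459)])/3.4+(330,122)
X=[]
for p,q in zip(a,b):
    x,e=tri([(A,p),(B,q)]);X.append(x);print(x.round(4),e)
X=np.array(X);print(X.mean(0)); d=X[2:].mean(0)-X[:2].mean(0);print(d,np.arctan2(d[1],d[0]))
for M,p in((A,a),(B,b)):
    w=np.array([onplane(M,*q,.044) for q in p]); d=w[2:].mean(0)-w[:2].mean(0); print(w.mean(0),d,np.arctan2(d[1],d[0]))
# nest green rect in w6 for relation
```

```text
[0.4526 0.1163 0.0412] [np.float64(0.1), np.float64(0.1)]
[0.4509 0.1382 0.0394] [np.float64(0.1), np.float64(0.1)]
[0.5423 0.1238 0.0407] [np.float64(0.0), np.float64(0.0)]
[0.5406 0.1453 0.0405] [np.float64(0.0), np.float64(0.0)]
[0.49661957 0.13091243 0.04043622]
[0.08973838 0.00726516 0.00029157] 0.08078310294998067
[0.49585952 0.13124127 0.044     ] [0.08885654 0.00719465 0.        ] 0.08079299613657324
[0.49609403 0.13032411 0.044     ] [8.86263201e-02 7.24165552e-03 2.77555756e-17] 0.08152886647712417
```

The clips triangulate well: seat (0.4967, 0.131, 0.036), yaw 0.081. Now hover over the probe.

Call:
arm_command(
  xyz=[
    [0.025,-0.382,-0.085],
    [0.025,-0.382,-0.085],
    [0.025,-0.382,-0.085],
    [0.025,-0.382,-0.085],
    [0.025,-0.382,-0.085],
    [0.025,-0.382,-0.085],
    [0.025,-0.382,-0.085],
    [0.025,-0.382,-0.085],
    [0.025,-0.382,-0.085],
    [0.025,-0.382,-0.085],
    [0.025,-0.382,-0.085],
    [0.025,-0.382,-0.085],
    [0.025,-0.382,-0.085],
    [0.025,-0.382,-0.085],
  ],
  rot=[
    [0,0,-0.008],
    [0,0,-0.008],
    [0,0,-0.008],
    [0,0,-0.008],
    [0,0,-0.008],
    [0,0,-0.008],
    [0,0,-0.008],
    [0,0,-0.008],
    [0,0,-0.008],
    [0,0,-0.008],
    [0,0,-0.008],
    [0,0,-0.008],
    [0,0,-0.008],
    [0,0,-0.008],
  ],
  grip=0.55,
)

```text
time: 20.58
ee_pos: [0.5457, -0.2934, 0.1001]
eef_rot: [-0.039, 0.999, 0.0, 0.0]
ft_force: [1.2, 0.3, 1.0]
width: 0.0476
grip_force: 0.0
```

Run:
```python
from h import *
im,M=snap('wrist','w8'); spot(M,'wrist',L[7:8]+L[9:]); s=r.read_state(); print(s['time'],s['ee_pos'],s['eef_rot'],s['joint_positions'],s['width'])
h=cv2.cvtColor(im,cv2.COLOR_RGB2HSV); yy,xx=np.mgrid[:480,:640]
m=(h[...,0]>=16)&(h[...,0]<=33)&(h[...,1]>200)&(h[...,2]>150)&(yy<300)
n,lab,st,ce=cv2.connectedComponentsWithStats(m.astype(np.uint8))
for k in range(1,n):
    if st[k,4]>150:
        w=np.array([onplane(M,x,y,.009)[:2] for y,x in np.argwhere(lab==k)],np.float32)*1000
        print(st[k],ce[k],cv2.minAreaRect(w),w.mean(0))
```

```text
wrist probe_mid 0.9 [ 0.5449 -0.2981  0.0056] [311.5 241.8]
wrist pen_mid 0.59 [ 0.5328 -0.386   0.0065] [177.3 214.2]
20.7333 [ 0.5452413  -0.29453582  0.10004346] [-3.80123354e-02  9.99277238e-01 -9.19092762e-05  2.33578106e-04] [ 0.97679181  0.51788225 -0.72925946  1.58828724  0.36545254  1.17587722
  1.81745216] 0.04809760129260665
[ 304  146   23   70 1523] [314.98489823 179.5528562 ] ((504.3790283203125, -298.75262451171875), (43.188819885253906, 13.721131324768066), 3.838019609451294) [ 503.49524 -298.79868]
[ 304  219   22   53 1165] [314.50901288 244.9776824 ] ((546.2899169921875, -295.9856872558594), (35.52785873413086, 13.9935884475708), 4.443881034851074) [ 546.0573  -295.93857]
[305 275  21  25 525] [315. 287.] ((575.4923095703125, -293.4496765136719), (17.40873908996582, 13.607958793640137), 4.445756912231445) [ 575.44183 -293.42575]
```

View pics/w8.png

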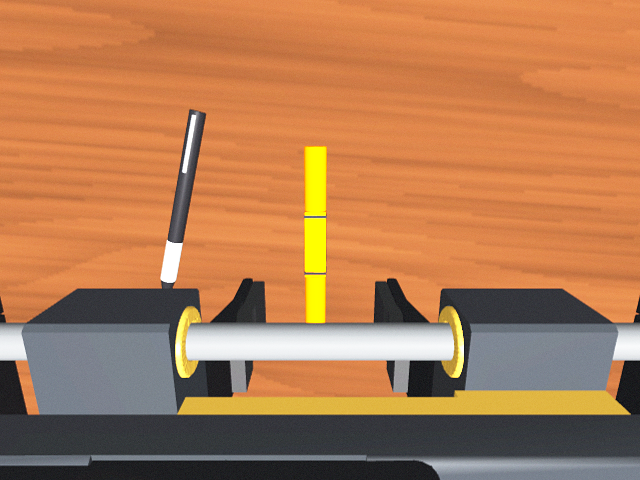

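The probe is straight between the fingers, with its flat middle at (315,245). The pen at (180,200) is clear of the left finger. Descend and grip.

Call:
arm_command(
  xyz=[
    [0,-0.0015,-0.03],
    [0,-0.0015,-0.06],
    [0,-0.0015,-0.08],
    [0,-0.0015,-0.09],
    [0,-0.0015,-0.094],
    [0,-0.0015,-0.096],
    [0,-0.0015,-0.096],
  ],
  rot=[
    [0,0,0],
    [0,0,0],
    [0,0,0],
    [0,0,0],
    [0,0,0],
    [0,0,0],
    [0,0,0],
  ],
)

```text
time: 21.32
ee_pos: [0.5455, -0.2972, 0.0045]
eef_rot: [-0.037, 0.999, -0.0, 0.001]
ft_force: [-0.3, 0.6, 1.0]
width: 0.048
grip_force: 0.0
```

Call:
arm_command(
  xyz=[
    [0,0,0],
    [0,0,0],
    [0,0,0],
    [0,0,0],
    [0,0,0],
    [0,0,0],
    [0,0,0],
  ],
  rot=[
    [0,0,0],
    [0,0,0],
    [0,0,0],
    [0,0,0],
    [0,0,0],
    [0,0,0],
    [0,0,0],
  ],
  grip=0.0,
  squeeze=40,
)

```text
time: 21.9
ee_pos: [0.5448, -0.2972, 0.0037]
eef_rot: [-0.037, 0.999, 0.0, 0.0]
ft_force: [-1.5, 0.8, 1.5]
width: 0.0134
grip_force: 40.0
```

Call:
arm_command(
  xyz=[
    [0,0,0.03],
    [0,0,0.07],
    [0,0,0.11],
    [-0.0485,0.428,0.11],
    [-0.0485,0.428,0.11],
    [-0.0485,0.428,0.11],
    [-0.0485,0.428,0.11],
    [-0.0485,0.428,0.11],
    [-0.0485,0.428,0.11],
    [-0.0485,0.428,0.11],
    [-0.0485,0.428,0.11],
    [-0.0485,0.428,0.11],
    [-0.0485,0.428,0.11],
    [-0.0485,0.428,0.11],
    [-0.0485,0.428,0.11],
    [-0.0485,0.428,0.11],
    [-0.0485,0.428,0.11],
    [-0.0485,0.428,0.08],
    [-0.0485,0.428,0.08],
    [-0.0485,0.428,0.08],
  ],
  rot=[
    [0,0,0],
    [0,0,0],
    [0,0,0],
    [0,0,0.007],
    [0,0,0.007],
    [0,0,0.007],
    [0,0,0.007],
    [0,0,0.007],
    [0,0,0.007],
    [0,0,0.007],
    [0,0,0.007],
    [0,0,0.007],
    [0,0,0.007],
    [0,0,0.007],
    [0,0,0.007],
    [0,0,0.007],
    [0,0,0.007],
    [0,0,0.007],
    [0,0,0.007],
    [0,0,0.007],
  ],
)

```text
time: 23.57
ee_pos: [0.4955, 0.1292, 0.0828]
eef_rot: [-0.04, 0.999, -0.0, -0.002]
ft_force: [-0.2, -0.2, 0.5]
width: 0.0136
grip_force: 40.0
```

Run:
```python
from h import *
im,M=snap('wrist','w9'); spot(M,'wrist',L[7:9]); s=r.read_state(); print(s['time'],s['ee_pos'],s['eef_rot'],s['ft_force'],s['width'])
```

```text
wrist probe_mid 0.77 [0.4963 0.1267 0.0836] [312.2 306.8]
23.7167 [0.49688072 0.1304279  0.08460547] [-4.01544858e-02  9.99193374e-01  1.01094559e-04  4.56081699e-04] [-0.21394229  0.60375681 -0.88087397] 0.01365851263040832
```

View pics/w9.png

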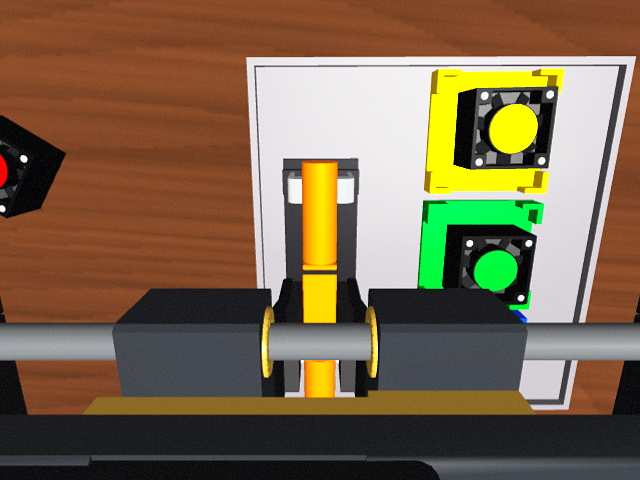

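The rod is level, at column 320 midway between the far rollers (297 and 345). Press down gradually.

Call:
arm_command(
  xyz=[
    [0,0.0005,-0.02],
    [0,0.0005,-0.032],
    [0,0.0005,-0.037],
    [0,0.0005,-0.041],
    [0,0.0005,-0.044],
    [0,0.0005,-0.047],
    [0,0.0005,-0.049],
    [0,0.0005,-0.051],
    [0,0.0005,-0.052],
    [0,0.0005,-0.052],
    [0,0.0005,-0.052],
  ],
  rot=[
    [0,0,0],
    [0,0,0],
    [0,0,0],
    [0,0,0],
    [0,0,0],
    [0,0,0],
    [0,0,0],
    [0,0,0],
    [0,0,0],
    [0,0,0],
    [0,0,0],
  ],
)

```text
time: 24.63
ee_pos: [0.4969, 0.131, 0.0324]
eef_rot: [-0.04, 0.999, -0.0, 0.0]
ft_force: [-2.1, -4.1, 10.4]
width: 0.0136
grip_force: 40.0
```

Run:
```python
from h import *
s=r.read_state(); print(s['time'],s['ee_pos'],s['eef_rot'],s['ft_force'],s['width'])
for c in('scene','side'):
    im,M=snap(c,c+'9'); spot(M,c,L[7:8])
```

```text
24.6333 [0.49686133 0.13099388 0.03242741] [-4.04400367e-02  9.99181814e-01 -3.36943066e-04  4.37821154e-04] [-2.07112048 -4.09666326 10.35154278] 0.013565568444785812
scene probe_mid 0.78 [0.4998 0.1285 0.0387] [403.4 214.1]
```

Call:
arm_command(
  xyz=[
    [0,0,-0.001],
    [0,0,-0.002],
    [0,0,-0.002],
    [0,0,-0.002],
  ],
  rot=[
    [0,0,0],
    [0,0,0],
    [0,0,0],
    [0,0,0],
  ],
)

```text
time: 25.17
ee_pos: [0.497, 0.1311, 0.0321]
eef_rot: [-0.04, 0.999, -0.001, 0.001]
ft_force: [-11.6, -8.3, 35.8]
width: 0.0137
grip_force: 40.0
```

Call:
arm_command(
  xyz=[
    [0,0,0],
    [0,0,0],
    [0,0,0],
    [0,0,0],
  ],
  rot=[
    [0,0,0],
    [0,0,0],
    [0,0,0],
    [0,0,0],
  ],
  grip=0.35,
)

```text
time: 25.5
ee_pos: [0.496, 0.1315, 0.0294]
eef_rot: [-0.041, 0.999, 0.0, -0.0]
ft_force: [-0.6, -0.1, -0.2]
width: 0.0285
grip_force: 0.0
```

Call:
arm_command(
  xyz=[
    [0,0,0.03],
    [0,0,0.07],
    [0.02,-0.02,0.11],
    [0.05,-0.03,0.15],
    [0.05,-0.03,0.15],
    [0.05,-0.03,0.15],
    [0.05,-0.03,0.15],
  ],
  rot=[
    [0,0,0],
    [0,0,0],
    [0,0,0],
    [0,0,0],
    [0,0,0],
    [0,0,0],
    [0,0,0],
  ],
)

```text
time: 26.08
ee_pos: [0.5463, 0.1014, 0.1793]
eef_rot: [-0.04, 0.999, 0.0, -0.0]
ft_force: [-0.5, 0.5, 0.5]
width: 0.0306
grip_force: 0.0
```

Run:
```python
from h import *
im,M=snap('wrist','w10'); spot(M,'wrist',L[:8]); s=r.read_state(); print(s['time'],s['ee_pos'])
im2,M2=snap('scene','s10')
h=lambda i:cv2.cvtColor(i,cv2.COLOR_RGB2HSV)
# side view for height
im3,M3=snap('side','d10'); spot(M3,'side',L[7:8]); 
print([px(m,(.4967,.131,.036)) for m in(M,M2,M3)])
u,v=px(M3,(.4967,.131,.036)).astype(int)
k=cv2.resize(im3[v-50:v+50,u-60:u+60],None,fx=4,fy=4,interpolation=cv2.INTER_CUBIC)
cv2.imwrite('pics/fin.png',np.hstack([cv2.resize(im,(534,400)),k[:, 100:366]])[:,:,::-1])
```

```text
wrist fan_blue_mid 0.75 [0.5593 0.2323 0.022 ] [474.7 249.3]
wrist fan_yellow_mid 0.57 [0.4165 0.2207 0.021 ] [494.7  62.6]
wrist fan_yellow_mid 0.56 [0.4963 0.1356 0.0334] [369.1 164.4]
wrist fan_green_mid 0.61 [0.489  0.2305 0.0176] [486.9 163. ]
wrist fan_red_mid 0.56 [ 0.4552 -0.0502  0.011 ] [131.8  88.1]
wrist nest_yellow_floor 0.19 [0.4968 0.1288 0.0288] [359.5 163.7]
wrist nest_green_floor 0.35 [0.5601 0.2326 0.0189] [473.5 249.2]
wrist probe_mid 0.7 [0.4944 0.1293 0.0325] [361. 161.]
wrist probe_mid 0.37 [0.4165 0.2204 0.0193] [493.3  62.9]
26.5333 [0.54594782 0.10140954 0.1792541 ]
side probe_mid 0.55 [0.4997 0.1318 0.0376] [264.9 344.2]
[array([363.3, 164.7]), array([404. , 213.6]), array([267.1, 345.4])]
```

View pics/fin.png

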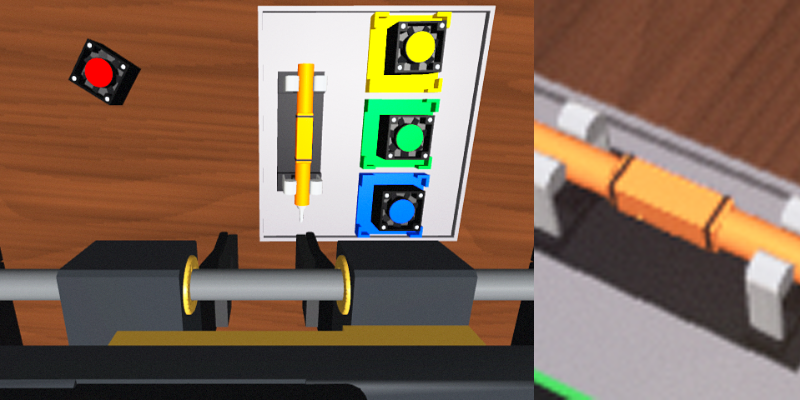

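The probe lies below the roller tops between both pairs. It hit a hard stop at 36 N at the home height, its centre within about 2–3 mm of the seat. All three fans are in their own nests, and the red fan has not moved. Handing in.

```bash
python3 -c "
from bench import r
print(r.close_job())"
```

```text
the job is handed in; nothing more can be done
None
```

The job is handed in at about 27 s of the 102 s limit: blue, yellow and green fans set down in their own nests and the probe pressed home in the clips, with the red fan and pen left alone; the hand-in call returned no verdict.

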